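# Sort the small marbles out of the tipping dispenser

### The arm

A 6-joint arm with a two-finger parallel gripper is mounted at the origin on a cart in front of the work surface, level with it; the furniture and walls round the work are solid. World frame = base frame: x ahead of the robot, y to its left, z up, the work surface at z = 0. Lengths are in mm, angles in rad, forces in N, time in s.
With the tool pointing down it reaches from about 275 to 725 mm from the base axis. Payload 5.6 kg.
Tool frame: the origin (TCP) lies at the very end of the fingers, on their centre line; the grasp point (between the pads) lies 19 mm behind it; z points along the fingers, y is the line along which they close (so a half turn about z gives the same grasp; the last joint's range is limited). The gripper opens to 85 mm and grips with 20 to 120 N. Pads are 22 mm wide; open, the fingers measure 114 mm over their backs; the gripper's body (76 mm by 85 mm) begins 54 mm behind the grasp point. The pads swing forward as they close: fully open they stand 13 mm farther back than shut.
Start: joints at [-0.946, 0.255, 0.108, 0, -1.424, -0.285], TCP at [183.333, -518.538, 231.283] pointing down, gripper open.
Joint ranges: [-2.95, 2.95], [-1.21, 1.97], [-1.09, 1.5], [-2.87, 1.71], [-2.94, -0.07], [-3.05, 3.05]. Speed limits (rad/s): [2.57, 2.57, 3.14, 3.14, 3.14, 3.14].

### API

Orientations are given as a unit quaternion [x, y, z, w].
In Python, from rig import observe, camera, camera_params, job_done gives the robot as it stands. The module is installed in compiled form; this text tells all that it offers.
- The arm moves only by the tool step_arm, never from a script. Its argument "rows" is a list of rows, each an object of numbers: "x", "y", "z": the shift along the tool's x, y, z in m; "rx", "ry", "rz": the turn, a rotation vector about the tool's x, y, z in degrees; "claw": the opening, from 0 (shut) to 1 (fully open). In form: [{"x": .., "y": .., "z": .., "rx": .., "ry": .., "rz": .., "claw": ..}, ...]. A call has 1 to 12 rows; each row shifts and turns the commanded pose from where the row before left it, along the tool's axes as they then stand; what a row does not reach is not made up. A row lasts 1/10 s, in which the tool goes at most 50 mm and 8.59 degrees, less where a joint would pass 70% of its speed; a pose out of reach is approached as far as the arm can. A call is refused whole if a number of a shift passes 0.05 or a number of a turn 8.59, either way. A call with a gripper value outside its range is refused whole. The fingers move at their own pace and stop on an object; "newtons" is the grip in N (left out, the last holds). Time passes only in rows, so rows that do not move let the fingers close. It gives the time, the measured TCP pose, the force, the opening and the grip force at its end, in the units of the state.
- observe(): the state, without advancing time (a new reading comes with each control period).
- camera(name): name is "scene" or "top"; returns the picture (384x512x3 uint8, blue, green, red); there is no depth.
- camera_params(name): a dict with "K" (3x3 intrinsics, pixels), "extrinsics" (4x4, takes a point from camera to world coordinates). Camera axes: x right, y down, z forward; pixel columns grow to the right and rows downward; lengths in mm; the calibration is good to about 2 mm. A picture is of the moment at which its call begins. camera_params takes no time and is no camera call.
- job_done(): hands the job in; it is judged then, once.
The state is a dict: "time": time; "qpos": joint angles; "qvel": joint speeds; "tau": joint torques, N m; "tcp_pos": TCP position; "orientation": TCP orientation; "ft_force": force on the tool from outside, world axes, zero at the start; "moment": the same for the moment, N m; "grip_width": finger opening in mm; "finger_force": force on a finger pad.
Only numpy, scipy, OpenCV 4.12 (cv2) and the standard library are available. Lean on these libraries where they do the work, as an engineer would, in place of code of your own. Each camera call takes 0.05 s, during which the arm holds its last target. There are 200 camera calls.

### The job

Get the six small green marbles out of the dispenser into the amber jar and keep the large blue one back. Stand the jar on the rubber coaster and, with the drum still upright, turn the dial until the slot that just lets the small marbles through clicks in at the red mark; then tip the drum by its crank, rocking it till all six are in the jar. Swing the drum back upright, leaving the dial as set and the jar standing on the coaster; do not disturb the frit jar, the tape roll or the matchbox.

Things in the scene. Friction and masses are not known exactly. Their poses are not given: they have to be found in the camera images.
- dispenser: Green steel stand of the tipping dispenser, screwed to the bench. Origin on the bench under the pivot; -x points to its front (coaster side), y to the left as seen from the front, z up. Base 150x112x6 mm, x from -45 to +105 mm; 6 mm cheek plates at y = +-47 mm carry the pivot shaft, level along y, 114 mm above the origin.
- drum (a joint): Tilt of the clear six-sided drum (inside 62 mm across flats, 60 mm deep) about the pivot: 0 = upright on its rear post, its axis then leaning 0.35 rad toward the front; 1.71 = fully tipped, lid facing forward and 28 deg down. Stiff by 0.1 N m; let go past about 0.7 it falls forward. Marbles leave past about 1.6 and drop on the coaster; one may wedge behind the large one till rocked back to 0.7 or less.
- dial (a joint): Angle of the steel dial cap (80 mm dia.) on the drum, growing anticlockwise seen from outside. Of its 3 straight slots the one at the red mark (front rim) is in use. 0 = wide slot (21 mm, passes all), 2.09 = narrow (7 mm), 4.19 = middle (13.5 mm). Each clicks in: a pawl pulls it in over the last 0.1 rad, holds with 0.13 N m; else it turns freely. Stops at -0.10 and 4.29: no way round from middle to wide.
- dial_knob (a point): Middle of the brass bar knob on the dial's axis: 12 mm thick (along this point's x), 22 mm long (y), 28 mm high, its top 14 mm above this point; z is the dial's axis, out of the lid. The dial's face lies 21 mm below. Turns with the dial; at the middle setting its length lies along the stand's y.
- crank_handle (a point): Middle of the wooden crank handle, a freely turning sleeve 14 mm dia., 50 mm long, level and parallel to the stand's y axis, 97 mm to the right (-y) of the stand's centre plane, 75 mm from the pivot shaft. Drum upright: crank 55 deg from vertical to the rear (+x of the stand); tipping brings it over the top to 43 deg to the front.
- coaster (a point): Centre of the top of the black rubber coaster, 68 mm dia., 3 mm high, fixed in front of the stand, 97 mm from the pivot: the jar's place, where the marbles fall.
- jar_centre (a point): Centre of the small amber jar: open at the top, 57 mm dia. at the rim, 52 mm at the foot, 62 mm high (this point is half-way up), bore about 46 mm.
- marble_large_centre (a point): Centre of the one large blue glass marble, 18 mm dia., in the drum.
- drum_mid (a point): Centre of the drum's inside (moves with the drum).
- frit_jar: Bystander: jar of blue frit with a pale screw lid, 59 mm dia., 78 mm high; origin under its centre.
- tape_roll: Bystander: roll of masking tape lying flat, 75 mm dia., 18 mm high; origin under its centre.
- matchbox: Bystander: matchbox lying flat, 36x60x16 mm; origin under its centre.
- marble_0_centre (a point): Centre of small green glass marble 1 of 6, 10 mm dia., at the start in the drum with the large one.
- marble_1_centre (a point): Centre of small green glass marble 2 of 6, 10 mm dia., at the start in the drum with the large one.
- marble_2_centre (a point): Centre of small green glass marble 3 of 6, 10 mm dia., at the start in the drum with the large one.
- marble_3_centre (a point): Centre of small green glass marble 4 of 6, 10 mm dia., at the start in the drum with the large one.
- marble_4_centre (a point): Centre of small green glass marble 5 of 6, 10 mm dia., at the start in the drum with the large one.
- marble_5_centre (a point): Centre of small green glass marble 6 of 6, 10 mm dia., at the start in the drum with the large one.
Things that resemble listed ones, but are neither listed nor needed, are in the scene too. What is shaped like the part that bears jar_centre but purple or turquoise is not meant.

How it is judged:
By the outcome, as a careful person would: the job done as asked, in the order asked, and still so for the second after the job is handed in, with the robot touching nothing.
It also fails if it takes over 72 s, if anything falls off the work surface, if the arm or the gripper's body presses on something with over 40 N, if the wrist force passes 120 N, or if a joint passes its speed limit or range.

## Working session

There is one attempt and no reset: what is moved stays moved. The work goes in short steps, Python scripts to look and compute and a tool call to move; the robot and the scene stay as the last step left them, time stands still between calls to the robot, and variables do not carry over. Pictures are saved under pics/ and viewed, at most 10 in all, crops included, and the job is handed in when it is done.

Besides the shell and the picture viewer there is one more tool, called after ">>>" by a JSON object that holds its "api" and its "payload". step_arm: Moves the arm, as the interface text tells. Its arguments: {"type":"object","properties":{"rows":{"type":"array","items":{"type":"object","properties":{"x":{"type":"number"},"y":{"type":"number"},"z":{"type":"number"},"rx":{"type":"number"},"ry":{"type":"number"},"rz":{"type":"number"},"claw":{"type":"number"}}}},"newtons":{"type":"number"}},"required":["rows"]}

```bash
mkdir -p pics
python3 - <<'E'
from rig import *
import cv2,numpy as np
for n in("scene","top"):
    i=camera(n);cv2.imwrite(f"pics/{n}0.png",cv2.resize(i,(768,576),interpolation=cv2.INTER_CUBIC));cv2.imwrite(f"{n}0_raw.png",i)
    p=camera_params(n);print(n,np.round(p["K"],1).tolist(),np.round(p["extrinsics"],3).tolist())
s=observe();print(s)
E
```

```text
scene [[367.1, 0.0, 262.1], [0.0, 367.1, 195.5], [0.0, 0.0, 1.0]] [[-0.874, -0.262, 0.408, 165.085], [-0.485, 0.437, -0.758, 1014.774], [0.02, -0.861, -0.509, 692.54], [0.0, 0.0, 0.0, 1.0]]
top [[422.8, 0.0, 255.1], [0.0, 422.8, 194.2], [0.0, 0.0, 1.0]] [[-0.009, -0.99, 0.141, 450.734], [-1.0, 0.012, 0.024, 188.742], [-0.025, -0.141, -0.99, 1300.776], [0.0, 0.0, 0.0, 1.0]]
{'time': 0.1, 'qpos': array([-9.46411052e-01,  2.55702358e-01,  1.07131282e-01, -4.18583293e-04,
       -1.42390968e+00, -2.84589529e-01]), 'qvel': array([0.00037587, 0.00012861, 0.00199727, 0.00151505, 0.00073441,
       0.00048488]), 'tau': array([-2.54415841e-03, -3.87604952e+01,  2.38475704e+01,  5.37790954e+00,
       -3.77492455e-03, -3.54218594e-05]), 'tcp_pos': array([ 183.20769956, -518.11718687,  230.47806985]), 'orientation': array([-1.69051267e-01,  9.85606878e-01,  8.47598799e-04, -1.83737253e-04]), 'ft_force': array([-0.04692204,  0.64314346, -0.73062752]), 'moment': array([-0.00716185, -0.01071951, -0.03085498]), 'finger_force': 0.0, 'grip_width': 85.3710117630907}
```

View pics/scene0.png

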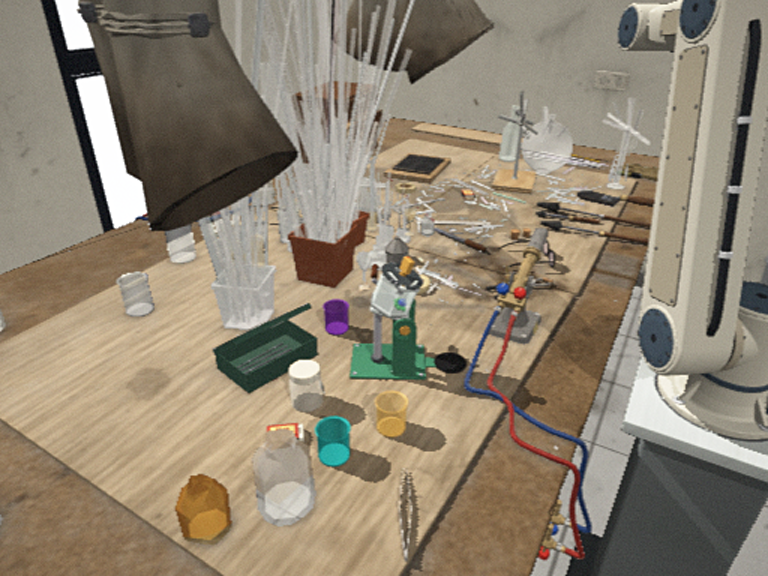

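View pics/top0.png

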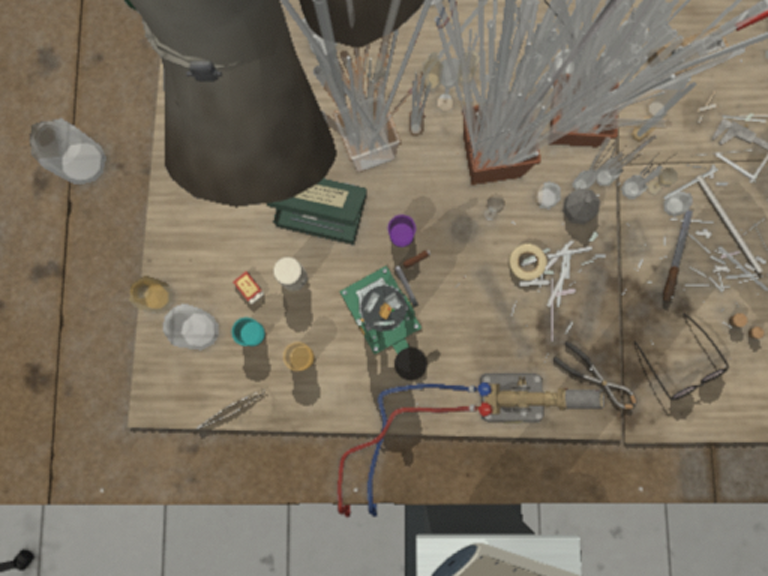

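The scene view shows the amber jar at (392,412) and the coaster at (451,362), with the dispenser beside it. In the top view the jar is at (300,356), the coaster at (411,364), the knob at (385,311) and the wooden crank handle at (415,259). These are pixels of the enlarged pictures.

```bash
cat > h.py <<'E'
from rig import *
import cv2,numpy as np
from scipy.spatial.transform import Rotation as R
def ray(n,u,v):
    p=camera_params(n);K=np.array(p["K"]);E=np.array(p["extrinsics"])
    d=E[:3,:3]@np.linalg.inv(K)@[u,v,1];return E[:3,3],d/np.linalg.norm(d)
def onz(n,u,v,z):
    o,d=ray(n,u,v);return o+d*(z-o[2])/d[2]
def proj(n,P):
    p=camera_params(n);E=np.linalg.inv(np.array(p["extrinsics"]));q=np.array(p["K"])@(E[:3,:3]@np.asarray(P,float)+E[:3,3]);return q[:2]/q[2]
def tri(u1,u2):
    (a,d),(b,e)=ray("top",*u1),ray("scene",*u2)
    s=np.linalg.lstsq(np.c_[d,-e],b-a,rcond=None)[0];p,q=a+s[0]*d,b+s[1]*e
    return (p+q)/2,np.linalg.norm(p-q)
def blobs(img,lo,hi,amin=15,roi=None):
    m=cv2.inRange(cv2.cvtColor(img,cv2.COLOR_BGR2HSV),lo,hi)
    if roi: 
        k=np.zeros_like(m);x0,y0,x1,y1=roi;k[y0:y1,x0:x1]=255;m&=k
    n,l,s,c=cv2.connectedComponentsWithStats(m)
    return m,[(s[i].tolist(),c[i].round(1).tolist()) for i in range(1,n) if s[i][4]>=amin]
E
python3 - <<'E'
from h import *
t=cv2.imread("top0_raw.png");s=cv2.imread("scene0_raw.png")
# jar
print("jar top",blobs(t,(12,70,90),(35,255,255),20,(180,220,220,260))[1])
print("jar sc",blobs(s,(12,90,90),(35,255,255),20,(240,255,280,295))[1])
print("coast top",blobs(t,(0,0,0),(180,255,45),30,(255,225,290,255))[1])
m,b=blobs(t,(60,80,40),(90,255,255),20,(215,170,295,245));print("green",b)
ys,xs=np.nonzero(m);P=np.array([onz("top",x,y,6)[:2] for x,y in zip(xs,ys)],np.float32)
r=cv2.minAreaRect(P);print("base rect",r,cv2.boxPoints(r).round(1).tolist())
print("handle",blobs(t,(0,60,30),(18,255,140),8,(262,160,292,182))[1])
print("knob",blobs(t,(10,120,110),(30,255,255),5,(240,190,275,220))[1])
print("knob sc",blobs(s,(10,120,110),(30,255,255),5,(245,165,290,190))[1])
for n,i,(x0,y0,x1,y1),f in(("top",t,(215,160,300,260),6),("scene",s,(225,150,325,260),5.4)):
    cv2.imwrite(f"pics/{n}crop.png",cv2.resize(i[y0:y1,x0:x1],None,fx=f,fy=f,interpolation=cv2.INTER_CUBIC))
a=cv2.imread("pics/topcrop.png")[:,:400*2];b=cv2.imread("pics/scenecrop.png")
h=540;a=cv2.resize(a,(int(a.shape[1]*430/a.shape[0]),430));b=cv2.resize(b,(int(b.shape[1]*430/b.shape[0]),430))
print(a.shape,b.shape);cv2.imwrite("pics/crop1.png",np.hstack([a,b]))
E
```

```text
jar top [([183, 227, 29, 22, 402], [198.1, 237.3]), ([180, 246, 12, 8, 54], [184.3, 249.2])]
jar sc [([249, 260, 24, 32, 617], [260.4, 275.3])]
coast top [([264, 232, 20, 21, 275], [274.3, 242.7])]
green [([229, 179, 35, 33, 258], [242.2, 193.1]), ([247, 212, 31, 23, 272], [263.0, 224.4])]
base rect ((589.7764892578125, 219.73464965820312), (167.45933532714844, 109.71824645996094), 29.65532684326172) [[489.8999938964844, 226.0], [544.2000122070312, 130.60000610351562], [689.7000122070312, 213.5], [635.4000244140625, 308.79998779296875]]
handle [([262, 160, 30, 22, 360], [278.6, 170.4]), ([262, 165, 5, 4, 8], [263.6, 166.6]), ([286, 177, 5, 5, 11], [288.4, 179.5])]
knob [([253, 203, 8, 9, 51], [256.5, 207.0])]
knob sc [([266, 171, 11, 13, 95], [270.7, 176.7])]
(430, 365, 3) (430, 390, 3)
```

View pics/crop1.png

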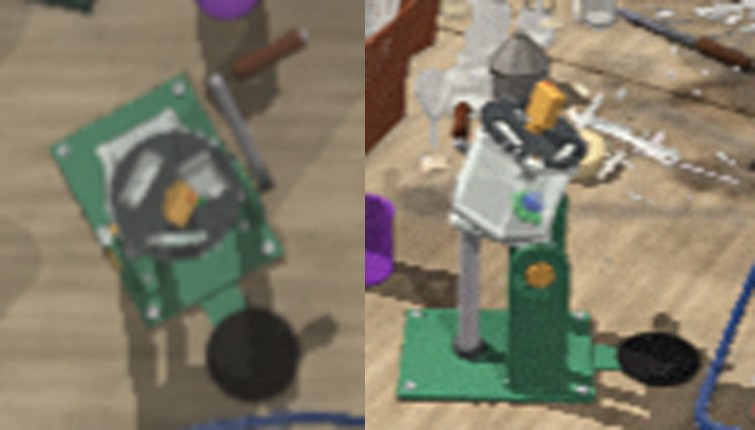

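The crops show the narrow slot at the front rim, the wide one at the right rear and the middle one at the left rear. So the dial stands near 2.09 and needs about +120° anticlockwise. The knob is on top, and the crank lies to the rear right.

```bash
cat >> h.py <<'E'
def plan(P,Rt,n=None,frame=None):
    """rows from the present pose to P (mm), Rt"""
    s=observe();p=np.array(s["tcp_pos"]);r=R.from_quat(s["orientation"]);P=np.asarray(P,float)
    w=(r.inv()*Rt).as_rotvec(degrees=True);L=np.linalg.norm(P-p)
    n=n or int(np.ceil(max(L/42,np.linalg.norm(w)/8.0,1)))
    out=[]
    for k in range(n):
        rk=r*R.from_rotvec(w*k/n,degrees=True);d=rk.inv().apply((P-p)/n)/1000
        out.append({a:v for a,v in zip(("x","y","z"),d.round(4).tolist())}|{a:v for a,v in zip(("rx","ry","rz"),(w/n).round(2).tolist()) if abs(v)>.02})
    print("t",round(s["time"],2),"dist",round(L,1),"rot",w.round(1),"n",n)
    for o in out:print(o)
def tool(z,y):
    z=np.array(z,float);z/=np.linalg.norm(z);y=np.array(y,float);y-=z*(y@z);y/=np.linalg.norm(y)
    return R.from_matrix(np.c_[np.cross(y,z),y,z])
E
python3 - <<'E'
from h import *
co=onz("top",274.3,242.7,3);print("coaster",co)
cs=[onz("top",*u,6)[:2] for u in((257.6,177.4),(227.3,194.9),(249.9,235.6),(280.6,219.3))];print("corners",np.round(cs,1).tolist())
c=np.array(cs);f=lambda a,b:(np.linalg.norm(c[b]-c[a]).round(1),np.degrees(np.arctan2(*(c[b]-c[a])[::-1])).round(1))
print("sides",f(0,1),f(3,2),f(2,1),f(3,0))
print("knob",tri((256.5,207.0),(270.7,176.7)))
print("jar",tri((198.1,237.3),(260.4,275.3)),onz("top",200,237,62),onz("top",199,237.5,31))
cen=c.mean(0);x=(c[1]-c[2])+(c[0]-c[3]);yaw=np.arctan2(x[1],x[0])
X=np.array([np.cos(yaw),np.sin(yaw)]);Y=np.array([-X[1],X[0]])
piv=cen-30*X;print("yaw",np.degrees(yaw),"pivot by base",piv,"by coaster",co[:2]+97*X)
for a,b in(((269.7,177.4),(285.9,168.6)),):
    print("handle ends",onz("top",*a,157),onz("top",*b,157))
print("handle exp",piv+61.4*X-97*Y)
E
```

```text
coaster [485.12777959 162.73073588   3.        ]
corners [[687.4, 211.7], [633.6, 306.1], [507.3, 236.9], [556.1, 142.4]]
sides (np.float64(108.7), np.float64(119.7)) (np.float64(106.3), np.float64(117.3)) (np.float64(144.0), np.float64(28.7)) (np.float64(148.5), np.float64(27.8))
knob (array([571.51658509, 211.70444561, 221.51722621]), np.float64(1.416802288827846))
jar (array([501.80386643, 390.69016526,  34.69616963]), np.float64(1.411783387360922)) [502.15936812 381.03945677  62.        ] [501.98082787 388.84873864  31.        ]
yaw 28.25634964415933 pivot by base [569.67663648 210.08185785] by coaster [570.5690926  208.65221267]
handle ends [659.38835556 175.778279   157.        ] [683.39793924 130.89415218 157.        ]
handle exp [669.68158357 153.70836623]
```

Checks: the base and coaster give the same pivot, about (570,209) with yaw 28.3°. The handle lies where it should, and the jar triangulates to mid-height at (502,389). Next I go to the jar.

```bash
cat >> h.py <<'E'
yaw=np.radians(28.3);X=np.array([np.cos(yaw),np.sin(yaw),0]);Y=np.array([-X[1],X[0],0]);Z=np.array([0,0,1.])
PIV=np.array([570.2,209.3,114.]);AX=-np.sin(.35)*X+np.cos(.35)*Z
E
python3 - <<'E'
from h import *
plan([502,389,170],tool(-Z,Y),24)
E
```

```text
t 0.1 dist 963.4 rot [ 0.1  0.  -8.8] n 24
{'x': -0.0251, 'y': 0.0312, 'z': 0.0026, 'rz': -0.37}
{'x': -0.0253, 'y': 0.031, 'z': 0.0026, 'rz': -0.37}
{'x': -0.0255, 'y': 0.0309, 'z': 0.0026, 'rz': -0.37}
{'x': -0.0257, 'y': 0.0307, 'z': 0.0026, 'rz': -0.37}
{'x': -0.0259, 'y': 0.0306, 'z': 0.0026, 'rz': -0.37}
{'x': -0.0261, 'y': 0.0304, 'z': 0.0026, 'rz': -0.37}
{'x': -0.0263, 'y': 0.0302, 'z': 0.0026, 'rz': -0.37}
{'x': -0.0265, 'y': 0.03, 'z': 0.0026, 'rz': -0.37}
{'x': -0.0267, 'y': 0.0299, 'z': 0.0026, 'rz': -0.37}
{'x': -0.0269, 'y': 0.0297, 'z': 0.0026, 'rz': -0.37}
{'x': -0.0271, 'y': 0.0295, 'z': 0.0025, 'rz': -0.37}
{'x': -0.0273, 'y': 0.0294, 'z': 0.0025, 'rz': -0.37}
{'x': -0.0274, 'y': 0.0292, 'z': 0.0025, 'rz': -0.37}
{'x': -0.0276, 'y': 0.029, 'z': 0.0025, 'rz': -0.37}
{'x': -0.0278, 'y': 0.0288, 'z': 0.0025, 'rz': -0.37}
{'x': -0.028, 'y': 0.0286, 'z': 0.0025, 'rz': -0.37}
{'x': -0.0282, 'y': 0.0285, 'z': 0.0025, 'rz': -0.37}
{'x': -0.0284, 'y': 0.0283, 'z': 0.0025, 'rz': -0.37}
{'x': -0.0286, 'y': 0.0281, 'z': 0.0025, 'rz': -0.37}
{'x': -0.0287, 'y': 0.0279, 'z': 0.0025, 'rz': -0.37}
{'x': -0.0289, 'y': 0.0277, 'z': 0.0025, 'rz': -0.37}
{'x': -0.0291, 'y': 0.0275, 'z': 0.0025, 'rz': -0.37}
{'x': -0.0293, 'y': 0.0274, 'z': 0.0025, 'rz': -0.37}
{'x': -0.0294, 'y': 0.0272, 'z': 0.0025, 'rz': -0.37}
```

>>> {"api": "step_arm", "payload": {"rows": [{"x": -0.026, "y": 0.03}, {"x": -0.026, "y": 0.03}, {"x": -0.026, "y": 0.03}, {"x": -0.026, "y": 0.03}, {"x": -0.026, "y": 0.03}, {"x": -0.026, "y": 0.03}, {"x": -0.026, "y": 0.03}, {"x": -0.026, "y": 0.03}, {"x": -0.026, "y": 0.03}, {"x": -0.026, "y": 0.03}, {"x": -0.026, "y": 0.03}, {"x": -0.026, "y": 0.03}]}}

```text
$.rows[0]: bad value
```

```bash
python3 -c "
from h import *
plan([502,389,170],tool(-Z,Y),12)"
```

```text
t 0.1 dist 963.4 rot [ 0.1  0.  -8.8] n 12
{'x': -0.0502, 'y': 0.0624, 'z': 0.0051, 'rz': -0.74}
{'x': -0.051, 'y': 0.0618, 'z': 0.0051, 'rz': -0.74}
{'x': -0.0518, 'y': 0.0611, 'z': 0.0051, 'rz': -0.74}
{'x': -0.0526, 'y': 0.0604, 'z': 0.0051, 'rz': -0.74}
{'x': -0.0534, 'y': 0.0598, 'z': 0.0051, 'rz': -0.74}
{'x': -0.0541, 'y': 0.0591, 'z': 0.0051, 'rz': -0.74}
{'x': -0.0549, 'y': 0.0584, 'z': 0.0051, 'rz': -0.74}
{'x': -0.0556, 'y': 0.0577, 'z': 0.0051, 'rz': -0.74}
{'x': -0.0564, 'y': 0.0569, 'z': 0.0051, 'rz': -0.74}
{'x': -0.0571, 'y': 0.0562, 'z': 0.0051, 'rz': -0.74}
{'x': -0.0578, 'y': 0.0555, 'z': 0.0051, 'rz': -0.74}
{'x': -0.0585, 'y': 0.0547, 'z': 0.005, 'rz': -0.74}
```

>>> {"api": "step_arm", "payload": {"rows": [{"x": -0.026, "y": 0.03, "z": 0, "rx": 0, "ry": 0, "rz": 0, "claw": 1}, {"x": -0.026, "y": 0.03, "z": 0, "rx": 0, "ry": 0, "rz": 0, "claw": 1}, {"x": -0.026, "y": 0.03, "z": 0, "rx": 0, "ry": 0, "rz": 0, "claw": 1}, {"x": -0.026, "y": 0.03, "z": 0, "rx": 0, "ry": 0, "rz": 0, "claw": 1}, {"x": -0.026, "y": 0.03, "z": 0, "rx": 0, "ry": 0, "rz": 0, "claw": 1}, {"x": -0.026, "y": 0.03, "z": 0, "rx": 0, "ry": 0, "rz": 0, "claw": 1}, {"x": -0.026, "y": 0.03, "z": 0, "rx": 0, "ry": 0, "rz": 0, "claw": 1}, {"x": -0.026, "y": 0.03, "z": 0, "rx": 0, "ry": 0, "rz": 0, "claw": 1}, {"x": -0.026, "y": 0.03, "z": 0, "rx": 0, "ry": 0, "rz": 0, "claw": 1}, {"x": -0.026, "y": 0.03, "z": 0, "rx": 0, "ry": 0, "rz": 0, "claw": 1}, {"x": -0.026, "y": 0.03, "z": 0, "rx": 0, "ry": 0, "rz": 0, "claw": 1}, {"x": -0.026, "y": 0.03, "z": 0, "rx": 0, "ry": 0, "rz": 0, "claw": 1}]}}

```text
time: 1.3
tcp_pos: [357.5, -73.5, 231.2]
orientation: [-0.169, 0.986, 0.0, 0.0]
ft_force: [1.8, -0.4, -0.4]
grip_width: 85.2
finger_force: 0.0
```

```bash
python3 -c "
from h import *
plan([502,389,170],tool(-Z,Y),12)"
```

```text
t 1.3 dist 488.4 rot [ 0.   0.  -8.8] n 12
{'x': -0.0242, 'y': 0.0323, 'z': 0.0051, 'rz': -0.73}
{'x': -0.0246, 'y': 0.032, 'z': 0.0051, 'rz': -0.73}
{'x': -0.025, 'y': 0.0317, 'z': 0.0051, 'rz': -0.73}
{'x': -0.0254, 'y': 0.0314, 'z': 0.0051, 'rz': -0.73}
{'x': -0.0258, 'y': 0.031, 'z': 0.0051, 'rz': -0.73}
{'x': -0.0262, 'y': 0.0307, 'z': 0.0051, 'rz': -0.73}
{'x': -0.0266, 'y': 0.0304, 'z': 0.0051, 'rz': -0.73}
{'x': -0.027, 'y': 0.03, 'z': 0.0051, 'rz': -0.73}
{'x': -0.0274, 'y': 0.0297, 'z': 0.0051, 'rz': -0.73}
{'x': -0.0278, 'y': 0.0293, 'z': 0.0051, 'rz': -0.73}
{'x': -0.0281, 'y': 0.029, 'z': 0.0051, 'rz': -0.73}
{'x': -0.0285, 'y': 0.0286, 'z': 0.0051, 'rz': -0.73}
```

>>> {"api": "step_arm", "payload": {"rows": [{"x": -0.024, "y": 0.032, "z": 0.005, "rx": 0, "ry": 0, "rz": -0.73, "claw": 1}, {"x": -0.025, "y": 0.032, "z": 0.005, "rx": 0, "ry": 0, "rz": -0.73, "claw": 1}, {"x": -0.025, "y": 0.032, "z": 0.005, "rx": 0, "ry": 0, "rz": -0.73, "claw": 1}, {"x": -0.025, "y": 0.031, "z": 0.005, "rx": 0, "ry": 0, "rz": -0.73, "claw": 1}, {"x": -0.026, "y": 0.031, "z": 0.005, "rx": 0, "ry": 0, "rz": -0.73, "claw": 1}, {"x": -0.026, "y": 0.031, "z": 0.005, "rx": 0, "ry": 0, "rz": -0.73, "claw": 1}, {"x": -0.027, "y": 0.03, "z": 0.005, "rx": 0, "ry": 0, "rz": -0.73, "claw": 1}, {"x": -0.027, "y": 0.03, "z": 0.005, "rx": 0, "ry": 0, "rz": -0.73, "claw": 1}, {"x": -0.027, "y": 0.03, "z": 0.005, "rx": 0, "ry": 0, "rz": -0.73, "claw": 1}, {"x": -0.028, "y": 0.029, "z": 0.005, "rx": 0, "ry": 0, "rz": -0.73, "claw": 1}, {"x": -0.028, "y": 0.029, "z": 0.005, "rx": 0, "ry": 0, "rz": -0.73, "claw": 1}, {"x": -0.029, "y": 0.029, "z": 0.005, "rx": 0, "ry": 0, "rz": -0.73, "claw": 1}]}}

```text
time: 2.5
tcp_pos: [502.5, 388.7, 170.5]
orientation: [-0.244, 0.97, -0.0, -0.0]
ft_force: [1.5, -0.6, 0.2]
grip_width: 85.4
finger_force: 0.0
```

```bash
python3 -c "
from h import *
plan([502,388,24],tool(-Z,Y),6)"
```

```text
t 2.5 dist 146.5 rot [-0.  -0.1 -0. ] n 6
{'x': 0.0001, 'y': -0.0001, 'z': 0.0244}
{'x': 0.0001, 'y': -0.0001, 'z': 0.0244}
{'x': 0.0001, 'y': -0.0001, 'z': 0.0244}
{'x': 0.0001, 'y': -0.0001, 'z': 0.0244}
{'x': 0.0001, 'y': -0.0001, 'z': 0.0244}
{'x': 0.0001, 'y': -0.0001, 'z': 0.0244}
```

>>> {"api": "step_arm", "payload": {"newtons": 25, "rows": [{"x": 0, "y": 0, "z": 0.025, "rx": 0, "ry": 0, "rz": 0, "claw": 1}, {"x": 0, "y": 0, "z": 0.025, "rx": 0, "ry": 0, "rz": 0, "claw": 1}, {"x": 0, "y": 0, "z": 0.025, "rx": 0, "ry": 0, "rz": 0, "claw": 1}, {"x": 0, "y": 0, "z": 0.025, "rx": 0, "ry": 0, "rz": 0, "claw": 1}, {"x": 0, "y": 0, "z": 0.025, "rx": 0, "ry": 0, "rz": 0, "claw": 1}, {"x": 0, "y": 0, "z": 0.02, "rx": 0, "ry": 0, "rz": 0, "claw": 1}, {"x": 0, "y": 0, "z": 0, "rx": 0, "ry": 0, "rz": 0, "claw": 0.4}, {"x": 0, "y": 0, "z": 0, "rx": 0, "ry": 0, "rz": 0, "claw": 0.4}, {"x": 0, "y": 0, "z": 0, "rx": 0, "ry": 0, "rz": 0, "claw": 0.4}, {"x": 0, "y": 0, "z": 0, "rx": 0, "ry": 0, "rz": 0, "claw": 0.4}, {"x": 0, "y": 0, "z": 0, "rx": 0, "ry": 0, "rz": 0, "claw": 0.4}]}}

```text
time: 3.6
tcp_pos: [502.7, 387.6, 27.1]
orientation: [-0.244, 0.97, 0.0, 0.001]
ft_force: [-0.1, -0.4, -0.6]
grip_width: 55.4
finger_force: 26.6
```

```bash
python3 -c "
from h import *
print(PIV-97*X)
plan([485,163,120],tool(-Z,Y),7)"
```

```text
[484.79369671 163.31344372 114.        ]
t 3.6 dist 243.7 rot [ 0.   0.1 -0.1] n 7
{'x': 0.0174, 'y': -0.0271, 'z': -0.0133}
{'x': 0.0174, 'y': -0.0271, 'z': -0.0133}
{'x': 0.0174, 'y': -0.0271, 'z': -0.0133}
{'x': 0.0174, 'y': -0.0271, 'z': -0.0133}
{'x': 0.0174, 'y': -0.0271, 'z': -0.0133}
{'x': 0.0174, 'y': -0.0271, 'z': -0.0133}
{'x': 0.0174, 'y': -0.0271, 'z': -0.0133}
```

>>> {"api": "step_arm", "payload": {"rows": [{"x": 0, "y": 0, "z": -0.03, "rx": 0, "ry": 0, "rz": 0, "claw": 0.4}, {"x": 0, "y": 0, "z": -0.03, "rx": 0, "ry": 0, "rz": 0, "claw": 0.4}, {"x": 0.02, "y": -0.032, "z": 0, "rx": 0, "ry": 0, "rz": 0, "claw": 0.4}, {"x": 0.02, "y": -0.032, "z": 0, "rx": 0, "ry": 0, "rz": 0, "claw": 0.4}, {"x": 0.02, "y": -0.031, "z": 0, "rx": 0, "ry": 0, "rz": 0, "claw": 0.4}, {"x": 0.02, "y": -0.031, "z": 0, "rx": 0, "ry": 0, "rz": 0, "claw": 0.4}, {"x": 0.02, "y": -0.031, "z": 0, "rx": 0, "ry": 0, "rz": 0, "claw": 0.4}, {"x": 0.022, "y": -0.032, "z": 0, "rx": 0, "ry": 0, "rz": 0, "claw": 0.4}, {"x": 0, "y": 0, "z": 0, "rx": 0, "ry": 0, "rz": 0, "claw": 0.4}]}}

```text
time: 4.5
tcp_pos: [483.3, 159.5, 86.8]
orientation: [-0.242, 0.97, -0.0, -0.0]
ft_force: [0.3, -0.0, -0.3]
grip_width: 55.4
finger_force: 27.1
```

Run:
```python
from h import *
plan([485,163,31],tool(-Z,Y),4)
i=camera("top");j=camera("scene")
a=cv2.resize(i[150:270,200:310],None,fx=4,fy=4,interpolation=2);b=cv2.resize(j[150:270,240:330],None,fx=4,fy=4,interpolation=2)
cv2.imwrite("pics/c2.png",np.hstack([a,b]))
```

```text
t 4.5 dist 56.0 rot [ 0.  -0.  -0.3] n 4
{'x': -0.0008, 'y': 0.0006, 'z': 0.014, 'rz': -0.07}
{'x': -0.0008, 'y': 0.0006, 'z': 0.014, 'rz': -0.07}
{'x': -0.0008, 'y': 0.0006, 'z': 0.014, 'rz': -0.07}
{'x': -0.0008, 'y': 0.0006, 'z': 0.014, 'rz': -0.07}
```

View pics/c2.png

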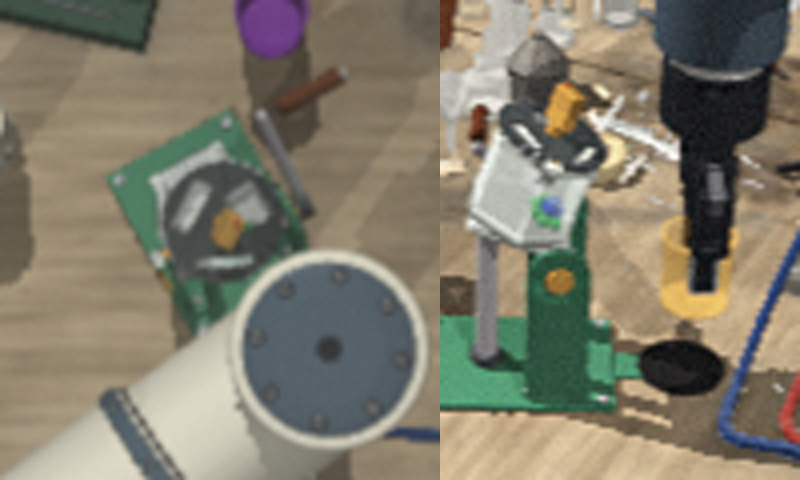

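The jar hangs straight in the grip over the coaster. The front slot, at (225,265) in the left crop, sits clockwise of the front mark, so I'll compute the dial angle by casting rays onto the dial plane.

>>> {"api": "step_arm", "payload": {"rows": [{"x": -0.001, "y": 0.001, "z": 0.014, "rx": 0, "ry": 0, "rz": 0, "claw": 0.4}, {"x": -0.001, "y": 0.001, "z": 0.014, "rx": 0, "ry": 0, "rz": 0, "claw": 0.4}, {"x": -0.001, "y": 0.001, "z": 0.014, "rx": 0, "ry": 0, "rz": 0, "claw": 0.4}, {"x": 0, "y": 0, "z": 0.01, "rx": 0, "ry": 0, "rz": 0, "claw": 0.4}, {"x": 0, "y": 0, "z": 0.004, "rx": 0, "ry": 0, "rz": 0, "claw": 0.4}, {"x": 0, "y": 0, "z": 0, "rx": 0, "ry": 0, "rz": 0, "claw": 0.4}]}}

```text
time: 5.2
tcp_pos: [486.0, 167.9, 30.6]
orientation: [-0.244, 0.97, 0.0, 0.0]
ft_force: [-0.2, 0.1, -0.2]
grip_width: 55.4
finger_force: 27.1
```

Run:
```python
from h import *
s=observe();print(s["time"],s["tcp_pos"],s["ft_force"])
plan([485,163,31],tool(-Z,Y),1)
i=cv2.imread("top0_raw.png")
K0=np.array([571.5,211.0,221.5]);F=K0-21*AX
e1=-(np.cos(.35)*X+np.sin(.35)*Z)   # to the red mark (front rim)
e2=np.cross(AX,e1)
def dial(u,v,h=0):
    o,d=ray("top",u,v);q=F+h*AX;t=((q-o)@AX)/(d@AX);p=o+t*d-q;return np.array([p@e1,p@e2])
m,b=blobs(i,(0,0,120),(180,60,255),8,(238,185,275,222))
for st,c in b:
    a=dial(*c);print("slot",c,st[4],a.round(1),"r",np.linalg.norm(a).round(1),"ang",np.degrees(np.arctan2(a[1],a[0])).round(1))
m,b=blobs(i,(10,120,110),(30,255,255),5,(240,190,275,220))
ys,xs=np.nonzero(m);P=np.array([dial(x,y,30) for x,y in zip(xs,ys)]);w,v=np.linalg.eigh(np.cov(P.T));print("knob dir",np.degrees(np.arctan2(v[1,1],v[0,1])),np.sqrt(w))
```

```text
5.2 [486.04377188 167.89812153  30.61722546] [-0.20310491  0.08028172 -0.16217106]
t 5.2 dist 5.0 rot [-0.  0. -0.] n 1
{'x': 0.0032, 'y': -0.0038, 'z': -0.0004, 'ry': 0.05}
slot [246.0, 192.3] 119 [-42.4  -5.9] r 42.8 ang -172.1
slot [247.8, 201.1] 55 [-19.6 -12.6] r 23.3 ang -147.2
slot [261.8, 201.1] 58 [-1.5 19.6] r 19.7 ang 94.4
slot [239.2, 212.0] 25 [ -5.  -45.9] r 46.2 ang -96.3
slot [256.0, 215.0] 33 [ 23.9 -11.1] r 26.3 ang -24.8
knob dir 96.54876333596988 [5.55272035 7.81371677]
```

>>> {"api": "step_arm", "payload": {"rows": [{"x": 0.003, "y": -0.004, "z": -0.001, "rx": 0, "ry": 0, "rz": 0, "claw": 0.4}, {"x": 0, "y": 0, "z": 0.001, "rx": 0, "ry": 0, "rz": 0, "claw": 0.4}, {"x": 0, "y": 0, "z": 0.001, "rx": 0, "ry": 0, "rz": 0, "claw": 0.4}, {"x": 0, "y": 0, "z": 0, "rx": 0, "ry": 0, "rz": 0, "claw": 0.4}]}}

```text
time: 5.6
tcp_pos: [485.3, 162.3, 30.0]
orientation: [-0.244, 0.97, -0.0, 0.001]
ft_force: [-2.2, 0.8, 5.2]
grip_width: 55.3
finger_force: 27.3
```

>>> {"api": "step_arm", "payload": {"rows": [{"x": 0, "y": 0, "z": 0, "rx": 0, "ry": 0, "rz": 0, "claw": 1}, {"x": 0, "y": 0, "z": 0, "rx": 0, "ry": 0, "rz": 0, "claw": 1}, {"x": 0, "y": 0, "z": 0, "rx": 0, "ry": 0, "rz": 0, "claw": 1}, {"x": 0, "y": 0, "z": 0, "rx": 0, "ry": 0, "rz": 0, "claw": 1}, {"x": 0, "y": 0, "z": -0.02, "rx": 0, "ry": 0, "rz": 0, "claw": 1}, {"x": 0, "y": 0, "z": -0.04, "rx": 0, "ry": 0, "rz": 0, "claw": 1}, {"x": 0, "y": 0, "z": -0.04, "rx": 0, "ry": 0, "rz": 0, "claw": 0.5}, {"x": 0, "y": 0, "z": -0.04, "rx": 0, "ry": 0, "rz": 0, "claw": 0.5}, {"x": 0, "y": 0, "z": -0.04, "rx": 0, "ry": 0, "rz": 0, "claw": 0.5}, {"x": 0, "y": 0, "z": -0.04, "rx": 0, "ry": 0, "rz": 0, "claw": 0.5}, {"x": 0, "y": 0, "z": -0.04, "rx": 0, "ry": 0, "rz": 0, "claw": 0.5}]}}

```text
time: 6.7
tcp_pos: [484.5, 162.0, 291.0]
orientation: [-0.244, 0.97, 0.0, 0.0]
ft_force: [0.2, 1.3, -0.1]
grip_width: 42.8
finger_force: 0.0
```

```bash
cat >> h.py <<'E'
KN=np.array([571.5,210.6,221.5]);e1=-(np.cos(.35)*X+np.sin(.35)*Z);e2=np.cross(AX,e1)
def knobtool(deg): a=np.radians(deg);return tool(-AX,np.cos(a)*e1+np.sin(a)*e2)
E
python3 - <<'E'
from h import *
print(blobs(camera("scene"),(12,90,90),(35,255,255),20,(270,200,330,270))[1])
plan(KN+60*AX,knobtool(34.5+180),11)
E
```

```text
[([270, 217, 4, 7, 20], [271.1, 219.9]), ([293, 219, 20, 27, 441], [301.8, 231.4])]
t 6.75 dist 79.3 rot [ -9.5 -17.8  54.9] n 11
{'x': -0.0069, 'y': 0.0003, 'z': 0.0019, 'rx': -0.87, 'ry': -1.62, 'rz': 4.99}
{'x': -0.0068, 'y': 0.0008, 'z': 0.0021, 'rx': -0.87, 'ry': -1.62, 'rz': 4.99}
{'x': -0.0067, 'y': 0.0014, 'z': 0.0024, 'rx': -0.87, 'ry': -1.62, 'rz': 4.99}
{'x': -0.0065, 'y': 0.0019, 'z': 0.0026, 'rx': -0.87, 'ry': -1.62, 'rz': 4.99}
{'x': -0.0062, 'y': 0.0024, 'z': 0.0028, 'rx': -0.87, 'ry': -1.62, 'rz': 4.99}
{'x': -0.0059, 'y': 0.0029, 'z': 0.003, 'rx': -0.87, 'ry': -1.62, 'rz': 4.99}
{'x': -0.0055, 'y': 0.0034, 'z': 0.0032, 'rx': -0.87, 'ry': -1.62, 'rz': 4.99}
{'x': -0.0051, 'y': 0.0038, 'z': 0.0034, 'rx': -0.87, 'ry': -1.62, 'rz': 4.99}
{'x': -0.0047, 'y': 0.0041, 'z': 0.0036, 'rx': -0.87, 'ry': -1.62, 'rz': 4.99}
{'x': -0.0042, 'y': 0.0045, 'z': 0.0038, 'rx': -0.87, 'ry': -1.62, 'rz': 4.99}
{'x': -0.0037, 'y': 0.0048, 'z': 0.004, 'rx': -0.87, 'ry': -1.62, 'rz': 4.99}
```

>>> {"api": "step_arm", "payload": {"rows": [{"x": -0.007, "y": 0, "z": 0.002, "rx": -0.87, "ry": -1.62, "rz": 5, "claw": 0.5}, {"x": -0.007, "y": 0.001, "z": 0.002, "rx": -0.87, "ry": -1.62, "rz": 5, "claw": 0.5}, {"x": -0.007, "y": 0.001, "z": 0.002, "rx": -0.87, "ry": -1.62, "rz": 5, "claw": 0.5}, {"x": -0.0065, "y": 0.002, "z": 0.003, "rx": -0.87, "ry": -1.62, "rz": 5, "claw": 0.5}, {"x": -0.006, "y": 0.002, "z": 0.003, "rx": -0.87, "ry": -1.62, "rz": 5, "claw": 0.5}, {"x": -0.006, "y": 0.003, "z": 0.003, "rx": -0.87, "ry": -1.62, "rz": 5, "claw": 0.5}, {"x": -0.0055, "y": 0.003, "z": 0.003, "rx": -0.87, "ry": -1.62, "rz": 5, "claw": 0.5}, {"x": -0.005, "y": 0.004, "z": 0.003, "rx": -0.87, "ry": -1.62, "rz": 5, "claw": 0.5}, {"x": -0.005, "y": 0.004, "z": 0.004, "rx": -0.87, "ry": -1.62, "rz": 5, "claw": 0.5}, {"x": -0.004, "y": 0.005, "z": 0.004, "rx": -0.87, "ry": -1.62, "rz": 5, "claw": 0.5}, {"x": -0.004, "y": 0.005, "z": 0.004, "rx": -0.87, "ry": -1.62, "rz": 5, "claw": 0.5}, {"x": 0, "y": 0, "z": 0, "rx": 0, "ry": 0, "rz": 0, "claw": 0.5}]}}

```text
time: 7.95
tcp_pos: [551.4, 200.6, 266.7]
orientation: [0.233, 0.958, 0.113, 0.124]
ft_force: [-0.2, -0.4, -0.3]
grip_width: 42.4
finger_force: 0.0
```

Run:
```python
from h import *
plan(KN-13*AX,knobtool(34.5+180),5)
print(observe()["qpos"].round(2))
j=camera("scene");b=cv2.resize(j[120:260,220:340],None,fx=4.2,fy=4.2,interpolation=2);cv2.imwrite("pics/c3.png",b)
print("jar proj",proj("scene",[485,163,34]),"knob proj",proj("scene",KN))
```

```text
t 7.95 dist 63.4 rot [-0.5 -0.5 -0.2] n 5
{'x': -0.0009, 'y': 0.0009, 'z': 0.0126, 'rx': -0.1, 'ry': -0.1, 'rz': -0.03}
{'x': -0.0008, 'y': 0.0009, 'z': 0.0126, 'rx': -0.1, 'ry': -0.1, 'rz': -0.03}
{'x': -0.0008, 'y': 0.0009, 'z': 0.0126, 'rx': -0.1, 'ry': -0.1, 'rz': -0.03}
{'x': -0.0008, 'y': 0.0009, 'z': 0.0126, 'rx': -0.1, 'ry': -0.1, 'rz': -0.03}
{'x': -0.0008, 'y': 0.0009, 'z': 0.0126, 'rx': -0.1, 'ry': -0.1, 'rz': -0.03}
[ 0.65  0.09 -0.08  0.05 -1.07 -2.71]
jar proj [301.72901611 232.13840634] knob proj [271.14455329 176.58863337]
```

View pics/c3.png

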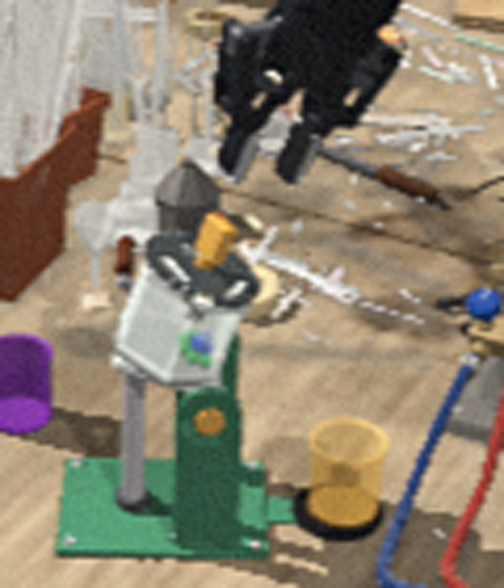

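The jar stands on the coaster, and its mask agrees with the projected spot to 1 px. The fingers hang above the knob, aligned with the dial axis.

>>> {"api": "step_arm", "payload": {"newtons": 30, "rows": [{"x": -0.001, "y": 0.001, "z": 0.013, "rx": 0, "ry": 0, "rz": 0, "claw": 0.5}, {"x": -0.001, "y": 0.001, "z": 0.013, "rx": 0, "ry": 0, "rz": 0, "claw": 0.5}, {"x": -0.001, "y": 0.001, "z": 0.013, "rx": 0, "ry": 0, "rz": 0, "claw": 0.5}, {"x": -0.001, "y": 0.001, "z": 0.012, "rx": 0, "ry": 0, "rz": 0, "claw": 0.5}, {"x": 0, "y": 0, "z": 0.01, "rx": 0, "ry": 0, "rz": 0, "claw": 0.5}, {"x": 0, "y": 0, "z": 0, "rx": 0, "ry": 0, "rz": 0, "claw": 0.1}, {"x": 0, "y": 0, "z": 0, "rx": 0, "ry": 0, "rz": 0, "claw": 0.1}, {"x": 0, "y": 0, "z": 0, "rx": 0, "ry": 0, "rz": 0, "claw": 0.1}, {"x": 0, "y": 0, "z": 0, "rx": 0, "ry": 0, "rz": 0, "claw": 0.1}, {"x": 0, "y": 0, "z": 0, "rx": 0, "ry": 0, "rz": 0, "claw": 0.1}]}}

```text
time: 9.0
tcp_pos: [575.4, 212.7, 212.7]
orientation: [0.233, 0.958, 0.115, 0.125]
ft_force: [4.3, 2.8, -2.6]
grip_width: 11.3
finger_force: 34.7
```

Run:
```python
from h import *
s=observe();print(s["moment"].round(2),s["ft_force"].round(1))
p=s["tcp_pos"]-KN;print("stand offs",p@e1,p@e2,p@AX)
j=camera("scene");b=cv2.resize(j[130:240,220:340],None,fx=5,fy=5,interpolation=2)
i=camera("top");a=cv2.resize(i[150:260,210:300],None,fx=3,fy=3,interpolation=2)
cv2.imwrite("pics/c4.png",b)
```

```text
[ 0.97 -0.1   0.29] [ 4.3  2.8 -2.6]
stand offs -1.1192818136323848 -0.0005867822675739325 -9.81906522699156
```

View pics/c4.png

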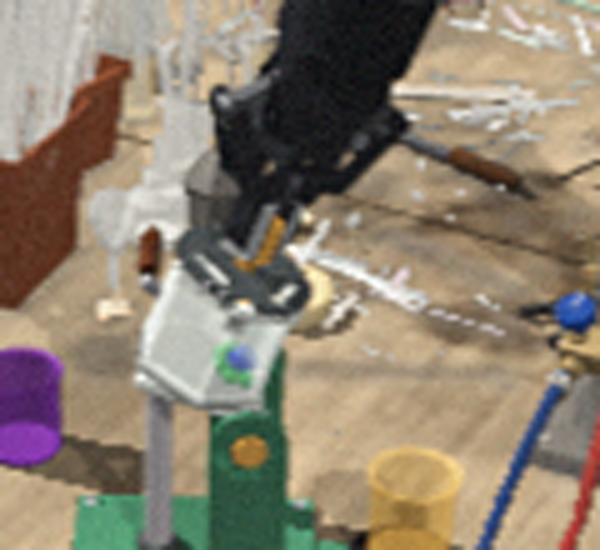

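Grip width is 11.3 mm, so the pads lie on the knob's flats. The drum still sits on its post.

>>> {"api": "step_arm", "payload": {"rows": [{"x": -0.001, "y": 0.001, "z": 0, "rx": 0, "ry": 0, "rz": 0, "claw": 0.1}, {"x": 0, "y": 0, "z": 0, "rx": 0, "ry": 0, "rz": -4, "claw": 0.1}, {"x": 0, "y": 0, "z": 0, "rx": 0, "ry": 0, "rz": -8, "claw": 0.1}, {"x": 0, "y": 0, "z": 0, "rx": 0, "ry": 0, "rz": -8, "claw": 0.1}, {"x": 0, "y": 0, "z": 0, "rx": 0, "ry": 0, "rz": -8, "claw": 0.1}, {"x": 0, "y": 0, "z": 0, "rx": 0, "ry": 0, "rz": -8, "claw": 0.1}, {"x": 0, "y": 0, "z": 0, "rx": 0, "ry": 0, "rz": -8, "claw": 0.1}, {"x": 0, "y": 0, "z": 0, "rx": 0, "ry": 0, "rz": -8, "claw": 0.1}, {"x": 0, "y": 0, "z": 0, "rx": 0, "ry": 0, "rz": -8, "claw": 0.1}, {"x": 0, "y": 0, "z": 0, "rx": 0, "ry": 0, "rz": -8, "claw": 0.1}, {"x": 0, "y": 0, "z": 0, "rx": 0, "ry": 0, "rz": -8, "claw": 0.1}, {"x": 0, "y": 0, "z": 0, "rx": 0, "ry": 0, "rz": -8, "claw": 0.1}]}}

```text
time: 10.3
tcp_pos: [575.9, 214.2, 213.0]
orientation: [-0.47, 0.866, 0.002, 0.17]
ft_force: [-2.7, 9.2, -2.0]
grip_width: 11.2
finger_force: 34.3
```

Run:
```python
from h import *
s=observe();print(s["moment"].round(2),s["ft_force"].round(1),s["qpos"].round(2))
p=s["tcp_pos"]-KN;print("offs",p@e1,p@e2,p@AX)
plan(s["tcp_pos"],knobtool(0),1)
```

```text
[2.49 1.44 0.96] [-2.7  9.2 -2. ] [ 0.64  0.16 -0.13  0.05 -0.94 -1.23]
offs -2.339199875175212 -1.1296486366441179 -9.85844653165515
t 10.3 dist 0.0 rot [  0.6  -0.  -61.3] n 1
{'x': 0.0, 'y': 0.0, 'z': 0.0, 'rx': 0.62, 'rz': -61.32}
```

>>> {"api": "step_arm", "payload": {"rows": [{"x": -0.001, "y": 0.0015, "z": 0, "rx": 0, "ry": 0, "rz": 0, "claw": 0.1}, {"x": 0, "y": 0, "z": 0, "rx": 0, "ry": 0, "rz": -8, "claw": 0.1}, {"x": 0, "y": 0, "z": 0, "rx": 0, "ry": 0, "rz": -8, "claw": 0.1}, {"x": 0, "y": 0, "z": 0, "rx": 0, "ry": 0, "rz": -8, "claw": 0.1}, {"x": 0, "y": 0, "z": 0, "rx": 0, "ry": 0, "rz": -8, "claw": 0.1}, {"x": 0, "y": 0, "z": 0, "rx": 0, "ry": 0, "rz": -8, "claw": 0.1}, {"x": 0, "y": 0, "z": 0, "rx": 0, "ry": 0, "rz": -8, "claw": 0.1}, {"x": 0, "y": 0, "z": 0, "rx": 0, "ry": 0, "rz": -6, "claw": 0.1}, {"x": 0, "y": 0, "z": 0, "rx": 0, "ry": 0, "rz": 0, "claw": 0.1}]}}

```text
time: 11.2
tcp_pos: [575.4, 214.9, 212.7]
orientation: [0.811, -0.56, 0.075, -0.151]
ft_force: [0.4, 6.2, -4.1]
grip_width: 11.6
finger_force: 34.3
```

Run:
```python
from h import *
s=observe();print(s["moment"].round(2),s["ft_force"].round(1),s["qpos"].round(2))
f=s["ft_force"];print("f",f@e1,f@e2,f@AX,"m axis",s["moment"]@AX)
p=s["tcp_pos"]-KN;print("offs",p@e1,p@e2,p@AX)
plan(s["tcp_pos"],knobtool(0),1)
```

```text
[1.36 0.59 0.45] [ 0.4  6.2 -4.1] [ 0.64  0.16 -0.13  0.06 -0.94 -0.3 ]
f -1.646656148464626 -5.291884767628845 -5.015024567866711 m axis -0.08916042300564479
offs -2.13842121043002 -1.8774419326978793 -10.120818248049455
t 11.2 dist 0.0 rot [ 0.6  0.2 -7.5] n 1
{'x': 0.0, 'y': 0.0, 'z': 0.0, 'rx': 0.58, 'ry': 0.17, 'rz': -7.54}
```

>>> {"api": "step_arm", "payload": {"rows": [{"x": 0, "y": 0, "z": 0, "rx": 0, "ry": 0, "rz": -4, "claw": 0.1}, {"x": 0, "y": 0, "z": 0, "rx": 0, "ry": 0, "rz": -3.5, "claw": 0.1}, {"x": 0, "y": 0, "z": 0, "rx": 0, "ry": 0, "rz": 0, "claw": 0.1}]}}

```text
time: 11.5
tcp_pos: [575.4, 214.9, 212.7]
orientation: [0.846, -0.506, 0.085, -0.146]
ft_force: [0.6, 6.1, -4.0]
grip_width: 11.5
finger_force: 34.2
```

Run:
```python
from h import *
s=observe()
f=s["ft_force"];print("f",f@e1,f@e2,f@AX,"m axis",s["moment"]@AX,s["grip_width"])
p=s["tcp_pos"]-KN;print("offs",p@e1,p@e2,p@AX)
plan(s["tcp_pos"],knobtool(0),1)
```

```text
f -1.8585414011500276 -5.1099776978549105 -4.935298817335757 m axis 0.0015494144943800753 11.480976051990105
offs -2.1144477432892823 -1.924700387168456 -10.159220848299507
t 11.5 dist 0.0 rot [ 0.6  0.2 -0.1] n 1
{'x': 0.0, 'y': 0.0, 'z': 0.0, 'rx': 0.57, 'ry': 0.2, 'rz': -0.1}
```

The moment about the axis fell to zero at the commanded middle setting, so the dial is clicked in. Next I release and retract.

>>> {"api": "step_arm", "payload": {"rows": [{"x": 0, "y": 0, "z": 0, "rx": 0, "ry": 0, "rz": 0, "claw": 0.5}, {"x": 0, "y": 0, "z": 0, "rx": 0, "ry": 0, "rz": 0, "claw": 0.5}, {"x": 0, "y": 0, "z": 0, "rx": 0, "ry": 0, "rz": 0, "claw": 0.5}, {"x": 0, "y": 0, "z": 0, "rx": 0, "ry": 0, "rz": 0, "claw": 0.5}, {"x": 0, "y": 0, "z": -0.02, "rx": 0, "ry": 0, "rz": 0, "claw": 0.5}, {"x": 0, "y": 0, "z": -0.03, "rx": 0, "ry": 0, "rz": 0, "claw": 0.5}, {"x": 0, "y": 0, "z": -0.03, "rx": 0, "ry": 0, "rz": 0, "claw": 0.5}, {"x": 0, "y": 0, "z": -0.01, "rx": 0, "ry": 0, "rz": 0, "claw": 0.5}]}}

```text
time: 12.3
tcp_pos: [550.0, 199.4, 301.8]
orientation: [0.845, -0.506, 0.087, -0.148]
ft_force: [0.6, -0.1, 1.1]
grip_width: 42.9
finger_force: 0.0
```

```bash
cat >> h.py <<'E'
def H(deg,y=-100): a=np.radians(deg);return PIV+75*np.sin(a)*X+y*Y+75*np.cos(a)*Z
E
python3 - <<'E'
from h import *
h=H(55);print(h,np.hypot(*h[:2]))
plan(h+70*Z,tool(-Z,-X),6)
E
```

```text
[671.70218271 150.37853907 157.01823273] 688.329519395271
t 12.3 dist 151.1 rot [-19.8   0.1  -0.1] n 6
{'x': 0.0168, 'y': -0.009, 'z': 0.0164, 'rx': -3.3}
{'x': 0.0168, 'y': -0.0099, 'z': 0.0159, 'rx': -3.3}
{'x': 0.0168, 'y': -0.0108, 'z': 0.0153, 'rx': -3.3}
{'x': 0.0168, 'y': -0.0117, 'z': 0.0147, 'rx': -3.3}
{'x': 0.0168, 'y': -0.0125, 'z': 0.014, 'rx': -3.3}
{'x': 0.0168, 'y': -0.0133, 'z': 0.0132, 'rx': -3.3}
```

>>> {"api": "step_arm", "payload": {"rows": [{"x": 0.03, "y": -0.01, "z": 0, "rx": -3.3, "ry": 0, "rz": 0, "claw": 0.5}, {"x": 0.03, "y": -0.01, "z": 0, "rx": -3.3, "ry": 0, "rz": 0, "claw": 0.5}, {"x": 0.03, "y": -0.01, "z": 0, "rx": -3.3, "ry": 0, "rz": 0, "claw": 0.5}, {"x": 0.01, "y": -0.015, "z": 0.02, "rx": -3.3, "ry": 0, "rz": 0, "claw": 0.5}, {"x": 0, "y": -0.015, "z": 0.03, "rx": -3.3, "ry": 0, "rz": 0, "claw": 0.5}, {"x": 0, "y": -0.005, "z": 0.03, "rx": -3.3, "ry": 0, "rz": 0, "claw": 0.5}, {"x": 0, "y": 0, "z": 0, "rx": 0, "ry": 0, "rz": 0, "claw": 0.5}]}}

```text
time: 13.0
tcp_pos: [658.4, 146.0, 221.5]
orientation: [0.858, -0.514, -0.008, 0.007]
ft_force: [-1.0, 0.4, -2.2]
grip_width: 42.8
finger_force: 0.0
```

Run:
```python
from h import *
plan(H(55)-15*Z,tool(-Z,-X),6)
i=camera("top");j=camera("scene")
a=cv2.resize(i[150:270,210:310],None,fx=4,fy=4,interpolation=2);b=cv2.resize(j[140:260,235:335],None,fx=4,fy=4,interpolation=2)
cv2.imwrite("pics/c5.png",np.hstack([a,b]))
```

```text
t 13.0 dist 80.7 rot [ 1.2  0.4 -0.1] n 6
{'x': 0.0005, 'y': -0.0026, 'z': 0.0132, 'rx': 0.2, 'ry': 0.06}
{'x': 0.0005, 'y': -0.0025, 'z': 0.0132, 'rx': 0.2, 'ry': 0.06}
{'x': 0.0005, 'y': -0.0025, 'z': 0.0132, 'rx': 0.2, 'ry': 0.06}
{'x': 0.0004, 'y': -0.0024, 'z': 0.0132, 'rx': 0.2, 'ry': 0.06}
{'x': 0.0004, 'y': -0.0024, 'z': 0.0132, 'rx': 0.2, 'ry': 0.06}
{'x': 0.0004, 'y': -0.0023, 'z': 0.0132, 'rx': 0.2, 'ry': 0.06}
```

View pics/c5.png

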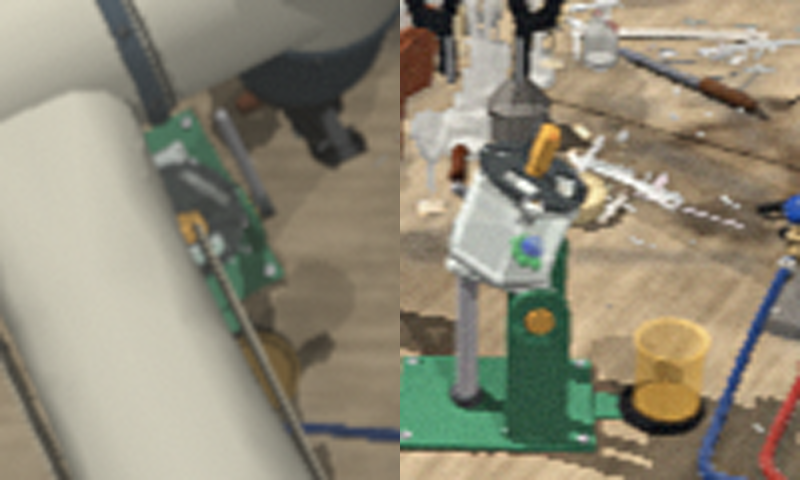

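The drum is upright, the knob has turned, the jar is on the coaster, and the gripper is above the handle. I go down and grip.

>>> {"api": "step_arm", "payload": {"newtons": 30, "rows": [{"x": 0.0005, "y": -0.007, "z": 0, "rx": 0.6, "ry": 0.2, "rz": 0, "claw": 0.5}, {"x": 0.0005, "y": -0.007, "z": 0, "rx": 0.6, "ry": 0.2, "rz": 0, "claw": 0.5}, {"x": 0.001, "y": -0.001, "z": 0.016, "rx": 0, "ry": 0, "rz": 0, "claw": 0.5}, {"x": 0, "y": 0, "z": 0.016, "rx": 0, "ry": 0, "rz": 0, "claw": 0.5}, {"x": 0, "y": 0, "z": 0.016, "rx": 0, "ry": 0, "rz": 0, "claw": 0.5}, {"x": 0, "y": 0, "z": 0.016, "rx": 0, "ry": 0, "rz": 0, "claw": 0.5}, {"x": 0, "y": 0, "z": 0.015, "rx": 0, "ry": 0, "rz": 0, "claw": 0.5}, {"x": 0, "y": 0, "z": 0, "rx": 0, "ry": 0, "rz": 0, "claw": 0.5}]}}

```text
time: 13.9
tcp_pos: [674.1, 151.1, 150.7]
orientation: [0.858, -0.513, 0.005, -0.005]
ft_force: [-0.8, -0.3, -0.4]
grip_width: 42.9
finger_force: 0.0
```

Run:
```python
from h import *
plan(H(55)-15*Z,tool(-Z,-X),1)
```

```text
t 13.9 dist 9.0 rot [-0.8 -0.2 -0.1] n 1
{'x': -0.0005, 'y': 0.0025, 'z': 0.0087, 'rx': -0.78, 'ry': -0.19, 'rz': -0.1}
```

>>> {"api": "step_arm", "payload": {"rows": [{"x": 0, "y": 0.002, "z": 0.008, "rx": -0.8, "ry": 0, "rz": 0, "claw": 0.5}, {"x": 0, "y": 0, "z": 0, "rx": 0, "ry": 0, "rz": 0, "claw": 0.1}, {"x": 0, "y": 0, "z": 0, "rx": 0, "ry": 0, "rz": 0, "claw": 0.1}, {"x": 0, "y": 0, "z": 0, "rx": 0, "ry": 0, "rz": 0, "claw": 0.1}, {"x": 0, "y": 0, "z": 0, "rx": 0, "ry": 0, "rz": 0, "claw": 0.1}, {"x": 0, "y": 0, "z": 0, "rx": 0, "ry": 0, "rz": 0, "claw": 0.1}]}}

```text
time: 14.5
tcp_pos: [675.4, 151.3, 145.5]
orientation: [0.858, -0.513, 0.004, -0.002]
ft_force: [4.2, 3.6, 1.2]
grip_width: 12.9
finger_force: 30.0
```

```bash
cat > arc.py <<'E'
from h import *
import sys
a,b,n=float(sys.argv[1]),float(sys.argv[2]),int(sys.argv[3])
s=observe();r=R.from_quat(s["orientation"]);p=s["tcp_pos"];q=p-PIV
f=s["ft_force"];print("t",round(s["time"],2),"stand",(q@X).round(1),(q@Y).round(1),q[2].round(1),"f",(f@X).round(1),(f@Y).round(1),f[2].round(1),"w",s["grip_width"].round(1))
print("tilt err",(r.inv()*tool(-Z,-X)).as_rotvec(degrees=True).round(1),"expected grip pt",((H(a)-p)@X).round(1),((H(a)-p)@Z).round(1))
P=[H(t) for t in np.linspace(a,b,n+1)]
for k in range(n): print(np.degrees(0)+np.linspace(a,b,n+1)[k+1].round(1),r.inv().apply(P[k+1]-P[k]).round(1))
E
python3 arc.py 55 -43 14
```

```text
Traceback (most recent call last):
  File "arc.py", line 5, in <module>
    f=s["ft_force"];print("t",round(s["time"],2),"stand",(q@X).round(1),(q@Y).round(1),q[2].round(1),"f",(f@X).round(1),(f@Y).round(1),f[2].round(1),"w",s["grip_width"].round(1))
                                                                                                                                                         ^^^^^^^^^^^^^^^^^^^^^
AttributeError: 'float' object has no attribute 'round'
```

```bash
sed -i 's/s\["grip_width"\].round(1)/round(s["grip_width"],1)/' arc.py; python3 arc.py 55 -43 14
```

```text
t 14.5 stand 65.2 -100.9 31.5 f 5.4 1.2 1.2 w 12.9
tilt err [-0.4 -0.3 -0.1] expected grip pt -3.7 11.6
48.0 [ 0.   5.6 -7.2]
41.0 [ 0.   6.5 -6.5]
34.0 [ 0.   7.2 -5.6]
27.0 [ 0.   7.9 -4.7]
20.0 [ 0.   8.4 -3.7]
13.0 [ 0.   8.8 -2.7]
6.0 [ 0.   9.  -1.6]
-1.0 [ 0.   9.1 -0.5]
-8.0 [0.  9.1 0.7]
-15.0 [0.  9.  1.8]
-22.0 [-0.   8.7  2.8]
-29.0 [-0.   8.3  3.9]
-36.0 [-0.   7.8  4.9]
-43.0 [-0.   7.1  5.8]
```

>>> {"api": "step_arm", "payload": {"rows": [{"x": 0, "y": 0.0055, "z": -0.007, "rx": 0, "ry": 0, "rz": 0, "claw": 0.1}, {"x": 0, "y": 0.0065, "z": -0.0065, "rx": 0, "ry": 0, "rz": 0, "claw": 0.1}, {"x": 0, "y": 0.007, "z": -0.0055, "rx": 0, "ry": 0, "rz": 0, "claw": 0.1}, {"x": 0, "y": 0.008, "z": -0.0045, "rx": 0, "ry": 0, "rz": 0, "claw": 0.1}, {"x": 0, "y": 0.0085, "z": -0.0035, "rx": 0, "ry": 0, "rz": 0, "claw": 0.1}, {"x": 0, "y": 0.009, "z": -0.0025, "rx": 0, "ry": 0, "rz": 0, "claw": 0.1}, {"x": 0, "y": 0.009, "z": -0.0015, "rx": 0, "ry": 0, "rz": 0, "claw": 0.1}, {"x": 0, "y": 0, "z": 0, "rx": 0, "ry": 0, "rz": 0, "claw": 0.1}]}}

```text
time: 15.3
tcp_pos: [623.9, 123.2, 174.6]
orientation: [0.858, -0.514, 0.001, 0.002]
ft_force: [-2.2, -3.5, 4.9]
grip_width: 13.4
finger_force: 30.4
```

```bash
python3 arc.py 6 -43 7
```

```text
t 15.3 stand 6.5 -101.3 60.6 f -3.6 -2.0 4.9 w 13.4
tilt err [ 0.1 -0.3 -0.1] expected grip pt 1.4 14.0
-1.0 [ 0.   9.1 -0.4]
-8.0 [0.  9.1 0.7]
-15.0 [0.  9.  1.8]
-22.0 [0.  8.7 2.9]
-29.0 [0.  8.3 4. ]
-36.0 [-0.   7.7  4.9]
-43.0 [-0.   7.1  5.8]
```

>>> {"api": "step_arm", "payload": {"rows": [{"x": 0, "y": 0.009, "z": -0.0005, "rx": 0, "ry": 0, "rz": 0, "claw": 0.1}, {"x": 0, "y": 0.009, "z": 0.0005, "rx": 0, "ry": 0, "rz": 0, "claw": 0.1}, {"x": 0, "y": 0.009, "z": 0.002, "rx": 0, "ry": 0, "rz": 0, "claw": 0.1}, {"x": 0, "y": 0.0085, "z": 0.003, "rx": 0, "ry": 0, "rz": 0, "claw": 0.1}, {"x": 0, "y": 0.0085, "z": 0.004, "rx": 0, "ry": 0, "rz": 0, "claw": 0.1}, {"x": 0, "y": 0.0075, "z": 0.005, "rx": 0, "ry": 0, "rz": 0, "claw": 0.1}, {"x": 0, "y": 0.0065, "z": 0.0055, "rx": 0, "ry": 0, "rz": 0, "claw": 0.1}, {"x": 0, "y": 0.0025, "z": 0.0025, "rx": 0, "ry": 0, "rz": 0, "claw": 0.1}, {"x": 0, "y": 0, "z": 0, "rx": 0, "ry": 0, "rz": 0, "claw": 0.1}, {"x": 0, "y": 0, "z": 0, "rx": 0, "ry": 0, "rz": 0, "claw": 0.1}, {"x": 0, "y": 0, "z": 0, "rx": 0, "ry": 0, "rz": 0, "claw": 0.1}, {"x": 0, "y": 0, "z": 0, "rx": 0, "ry": 0, "rz": 0, "claw": 0.1}]}}

```text
time: 16.5
tcp_pos: [578.2, 98.3, 154.5]
orientation: [0.858, -0.513, 0.006, -0.004]
ft_force: [16.0, 1.6, -0.0]
grip_width: 12.9
finger_force: 30.8
```

```bash
python3 arc.py -43 10 7
python3 - <<'E'
from h import *
i=camera("top");j=camera("scene")
b=cv2.resize(j[150:270,220:330],None,fx=5,fy=5,interpolation=2)
cv2.imwrite("pics/c6.png",b)
for lo,hi in(((40,80,60),(75,255,255)),((100,100,100),(125,255,255))):
    print(blobs(j,lo,hi,3,(255,170,320,255))[1])
E
```

```text
t 16.5 stand -45.6 -101.5 40.5 f 14.9 -6.2 -0.0 w 12.9
tilt err [-0.8 -0.4 -0. ] expected grip pt -5.5 14.3
-35.4 [ 0.  -7.8 -6.2]
-27.9 [ 0.  -8.5 -5.1]
-20.3 [ 0.  -9.1 -3.9]
-12.7 [ 0.  -9.5 -2.7]
-5.1 [ 0.  -9.8 -1.4]
2.4 [-0.  -9.9 -0.1]
10.0 [-0.  -9.8  1.2]
[([262, 195, 12, 18, 66], [266.3, 200.4]), ([255, 212, 36, 41, 800], [269.3, 236.7]), ([300, 234, 2, 2, 4], [300.5, 234.5]), ([300, 237, 2, 2, 4], [300.5, 237.5]), ([307, 238, 2, 2, 3], [307.3, 238.3]), ([302, 241, 2, 2, 3], [302.7, 241.7])]
[([310, 230, 10, 25, 47], [314.8, 242.8])]
```

View pics/c6.png

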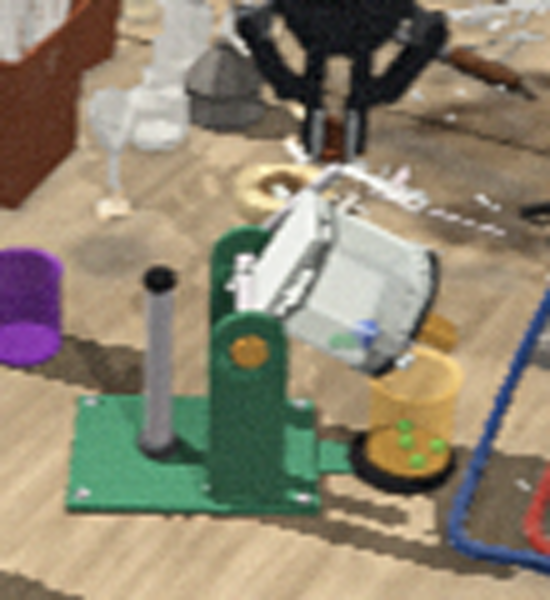

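The drum is fully tipped. Four green marbles are in the jar, at (405,427), (402,441), (438,446) and (417,461). The blue one and the rest are at the slot (345,335), so I rock back.

>>> {"api": "step_arm", "payload": {"rows": [{"x": 0, "y": -0.009, "z": -0.008, "rx": 0, "ry": 0, "rz": 0, "claw": 0.1}, {"x": 0, "y": -0.0085, "z": -0.006, "rx": 0, "ry": 0, "rz": 0, "claw": 0.1}, {"x": 0, "y": -0.0085, "z": -0.005, "rx": 0, "ry": 0, "rz": 0, "claw": 0.1}, {"x": 0, "y": -0.009, "z": -0.004, "rx": 0, "ry": 0, "rz": 0, "claw": 0.1}, {"x": 0, "y": -0.0095, "z": -0.0025, "rx": 0, "ry": 0, "rz": 0, "claw": 0.1}, {"x": 0, "y": -0.01, "z": -0.0015, "rx": 0, "ry": 0, "rz": 0, "claw": 0.1}, {"x": 0, "y": -0.01, "z": 0, "rx": 0, "ry": 0, "rz": 0, "claw": 0.1}, {"x": 0, "y": -0.01, "z": 0.001, "rx": 0, "ry": 0, "rz": 0, "claw": 0.1}, {"x": 0, "y": -0.009, "z": 0.002, "rx": 0, "ry": 0, "rz": 0, "claw": 0.1}, {"x": 0, "y": -0.009, "z": 0.003, "rx": 0, "ry": 0, "rz": 0, "claw": 0.1}, {"x": 0, "y": -0.004, "z": 0.002, "rx": 0, "ry": 0, "rz": 0, "claw": 0.1}, {"x": 0, "y": 0, "z": 0, "rx": 0, "ry": 0, "rz": 0, "claw": 0.1}]}}

```text
time: 17.8
tcp_pos: [654.4, 140.1, 166.0]
orientation: [0.858, -0.514, -0.002, 0.006]
ft_force: [-1.4, -6.5, -9.5]
grip_width: 12.8
finger_force: 30.5
```

```bash
python3 arc.py 25 -43 9
```

```text
t 17.8 stand 41.3 -100.8 52.0 f -4.3 -5.0 -9.5 w 12.8
tilt err [ 0.7 -0.1 -0.2] expected grip pt -9.6 16.0
17.4 [ 0.   9.3 -3.5]
9.9 [ 0.   9.6 -2.2]
2.3 [ 0.   9.8 -0.9]
-5.2 [0.  9.9 0.4]
-12.8 [0.  9.7 1.7]
-20.3 [0.  9.4 2.9]
-27.9 [0.  9.  4.1]
-35.4 [0.  8.3 5.3]
-43.0 [0.  7.6 6.3]
```

>>> {"api": "step_arm", "payload": {"rows": [{"x": 0, "y": 0.0085, "z": -0.005, "rx": 0, "ry": 0, "rz": 0, "claw": 0.1}, {"x": 0, "y": 0.0095, "z": -0.004, "rx": 0, "ry": 0, "rz": 0, "claw": 0.1}, {"x": 0, "y": 0.0095, "z": -0.0025, "rx": 0, "ry": 0, "rz": 0, "claw": 0.1}, {"x": 0, "y": 0.01, "z": -0.001, "rx": 0, "ry": 0, "rz": 0, "claw": 0.1}, {"x": 0, "y": 0.01, "z": 0, "rx": 0, "ry": 0, "rz": 0, "claw": 0.1}, {"x": 0, "y": 0.01, "z": 0.002, "rx": 0, "ry": 0, "rz": 0, "claw": 0.1}, {"x": 0, "y": 0.009, "z": 0.003, "rx": 0, "ry": 0, "rz": 0, "claw": 0.1}, {"x": 0, "y": 0.009, "z": 0.004, "rx": 0, "ry": 0, "rz": 0, "claw": 0.1}, {"x": 0, "y": 0.0085, "z": 0.0055, "rx": 0, "ry": 0, "rz": 0, "claw": 0.1}, {"x": 0, "y": 0.0065, "z": 0.006, "rx": 0, "ry": 0, "rz": 0, "claw": 0.1}, {"x": 0, "y": 0, "z": 0, "rx": 0, "ry": 0, "rz": 0, "claw": 0.1}, {"x": 0, "y": 0, "z": 0, "rx": 0, "ry": 0, "rz": 0, "claw": 0.1}]}}

```text
time: 19.0
tcp_pos: [579.4, 99.4, 157.9]
orientation: [0.858, -0.514, 0.001, 0.001]
ft_force: [21.0, -3.2, -26.5]
grip_width: 12.5
finger_force: 29.9
```

>>> {"api": "step_arm", "payload": {"rows": [{"x": 0, "y": 0, "z": 0, "rx": 0, "ry": 0, "rz": 0, "claw": 0.1}, {"x": 0, "y": 0, "z": 0, "rx": 0, "ry": 0, "rz": 0, "claw": 0.1}, {"x": 0, "y": 0, "z": 0, "rx": 0, "ry": 0, "rz": 0, "claw": 0.1}]}}

```text
time: 19.3
tcp_pos: [579.5, 99.5, 157.9]
orientation: [0.858, -0.514, 0.001, 0.001]
ft_force: [20.9, -3.8, -25.9]
grip_width: 12.5
finger_force: 29.9
```

```bash
python3 arc.py -43 10 1
python3 - <<'E'
from h import *
j=camera("scene")
b=cv2.resize(j[195:265,265:325],None,fx=8,fy=8,interpolation=2)
cv2.imwrite("pics/c7.png",b)
print(blobs(j,(40,90,90),(75,255,255),2,(284,200,320,255))[1])
E
```

```text
t 19.3 stand -43.9 -101.1 43.9 f 16.6 -13.2 -25.9 w 12.5
tilt err [-0.  -0.2 -0.2] expected grip pt -7.3 10.9
10.0 [ -0.1 -64.2 -19. ]
[([300, 234, 5, 9, 21], [301.8, 238.2]), ([284, 238, 6, 7, 30], [286.4, 241.1]), ([306, 238, 3, 2, 5], [307.2, 238.4])]
```

View pics/c7.png

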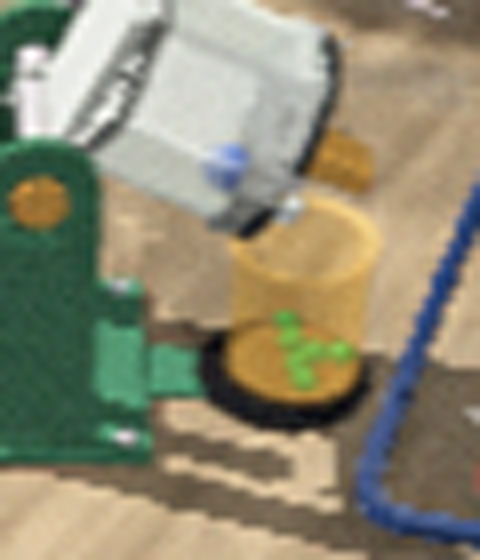

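The drum now holds only the blue marble. The jar shows the green cluster of about six, from (288,323) to (304,378). I swing back upright.

>>> {"api": "step_arm", "payload": {"rows": [{"x": 0, "y": -0.009, "z": -0.004, "rx": 0, "ry": 0, "rz": 0, "claw": 0.1}, {"x": 0, "y": -0.0085, "z": -0.004, "rx": 0, "ry": 0, "rz": 0, "claw": 0.1}, {"x": 0, "y": -0.0085, "z": -0.003, "rx": 0, "ry": 0, "rz": 0, "claw": 0.1}, {"x": 0, "y": -0.009, "z": -0.0025, "rx": 0, "ry": 0, "rz": 0, "claw": 0.1}, {"x": 0, "y": -0.0095, "z": -0.0015, "rx": 0, "ry": 0, "rz": 0, "claw": 0.1}, {"x": 0, "y": -0.0095, "z": 0, "rx": 0, "ry": 0, "rz": 0, "claw": 0.1}, {"x": 0, "y": -0.0095, "z": 0.0005, "rx": 0, "ry": 0, "rz": 0, "claw": 0.1}, {"x": 0, "y": -0.009, "z": 0.002, "rx": 0, "ry": 0, "rz": 0, "claw": 0.1}, {"x": 0, "y": -0.009, "z": 0.003, "rx": 0, "ry": 0, "rz": 0, "claw": 0.1}, {"x": 0, "y": 0, "z": 0, "rx": 0, "ry": 0, "rz": 0, "claw": 0.1}]}}

```text
time: 20.35
tcp_pos: [648.6, 137.0, 169.9]
orientation: [0.858, -0.514, 0.0, 0.003]
ft_force: [1.1, -5.5, -5.9]
grip_width: 12.7
finger_force: 31.6
```

```bash
python3 arc.py 25 55 5
```

```text
t 20.35 stand 34.7 -100.8 55.9 f -1.6 -5.4 -5.9 w 12.7
tilt err [ 0.3 -0.2 -0.1] expected grip pt -3.0 12.1
31.0 [-0.  -7.   3.6]
37.0 [-0.  -6.5  4.4]
43.0 [-0. -6.  5.]
49.0 [-0.  -5.5  5.6]
55.0 [-0.  -4.9  6.2]
```

>>> {"api": "step_arm", "payload": {"rows": [{"x": 0, "y": -0.007, "z": 0.004, "rx": 0, "ry": 0, "rz": 0, "claw": 0.1}, {"x": 0, "y": -0.0065, "z": 0.0045, "rx": 0, "ry": 0, "rz": 0, "claw": 0.1}, {"x": 0, "y": -0.006, "z": 0.005, "rx": 0, "ry": 0, "rz": 0, "claw": 0.1}, {"x": 0, "y": -0.0055, "z": 0.0055, "rx": 0, "ry": 0, "rz": 0, "claw": 0.1}, {"x": 0, "y": -0.005, "z": 0.006, "rx": 0, "ry": 0, "rz": 0, "claw": 0.1}, {"x": 0, "y": 0, "z": 0.001, "rx": 0, "ry": 0, "rz": 0, "claw": 0.1}, {"x": 0, "y": 0, "z": 0, "rx": 0, "ry": 0, "rz": 0, "claw": 0.1}]}}

```text
time: 21.05
tcp_pos: [675.7, 151.8, 145.9]
orientation: [0.858, -0.514, 0.001, 0.001]
ft_force: [-0.6, -4.1, -5.6]
grip_width: 12.9
finger_force: 31.8
```

```bash
python3 arc.py 55 55 1
```

```text
t 21.05 stand 65.6 -100.7 31.9 f -2.5 -3.3 -5.6 w 12.9
tilt err [ 0.1 -0.2 -0.1] expected grip pt -4.2 11.1
55.0 [0. 0. 0.]
```

>>> {"api": "step_arm", "payload": {"rows": [{"x": 0, "y": -0.001, "z": 0.002, "rx": 0, "ry": 0, "rz": 0, "claw": 0.1}, {"x": 0, "y": 0, "z": 0.001, "rx": 0, "ry": 0, "rz": 0, "claw": 0.1}, {"x": 0, "y": 0, "z": 0, "rx": 0, "ry": 0, "rz": 0, "claw": 0.5}, {"x": 0, "y": 0, "z": 0, "rx": 0, "ry": 0, "rz": 0, "claw": 0.5}, {"x": 0, "y": 0, "z": 0, "rx": 0, "ry": 0, "rz": 0, "claw": 0.5}, {"x": 0, "y": 0, "z": 0, "rx": 0, "ry": 0, "rz": 0, "claw": 0.5}, {"x": 0, "y": 0, "z": -0.02, "rx": 0, "ry": 0, "rz": 0, "claw": 0.5}, {"x": 0, "y": 0, "z": -0.04, "rx": 0, "ry": 0, "rz": 0, "claw": 0.5}, {"x": 0, "y": 0, "z": -0.04, "rx": 0, "ry": 0, "rz": 0, "claw": 0.5}, {"x": 0, "y": 0, "z": -0.04, "rx": 0, "ry": 0, "rz": 0, "claw": 0.5}, {"x": 0.04, "y": 0, "z": 0, "rx": 0, "ry": 0, "rz": 0, "claw": 0.5}, {"x": 0.04, "y": 0, "z": 0, "rx": 0, "ry": 0, "rz": 0, "claw": 0.5}]}}

```text
time: 22.25
tcp_pos: [715.5, 82.9, 287.2]
orientation: [0.859, -0.512, 0.004, -0.001]
ft_force: [0.3, 1.2, -0.1]
grip_width: 42.3
finger_force: 0.0
```

>>> {"api": "step_arm", "payload": {"rows": [{"x": 0.04, "y": 0, "z": 0, "rx": 0, "ry": 0, "rz": 0, "claw": 0.5}, {"x": 0.04, "y": 0, "z": 0, "rx": 0, "ry": 0, "rz": 0, "claw": 0.5}, {"x": 0.03, "y": 0.04, "z": 0, "rx": 0, "ry": 0, "rz": 0, "claw": 0.5}, {"x": 0.03, "y": 0.04, "z": 0, "rx": 0, "ry": 0, "rz": 0, "claw": 0.5}, {"x": 0.03, "y": 0.04, "z": 0, "rx": 0, "ry": 0, "rz": 0, "claw": 0.5}, {"x": 0, "y": 0, "z": 0, "rx": 0, "ry": 0, "rz": 0, "claw": 0.5}]}}

```text
time: 22.85
tcp_pos: [687.2, -130.3, 287.2]
orientation: [0.856, -0.516, 0.004, 0.001]
ft_force: [0.6, 0.1, 1.1]
grip_width: 42.7
finger_force: 0.0
```

Run:
```python
from h import *
i=camera("top");j=camera("scene")
a=cv2.resize(i[160:260,225:295],None,fx=5.5,fy=5.5,interpolation=2);b=cv2.resize(j[160:260,245:320],None,fx=5.5,fy=5.5,interpolation=2)
cv2.imwrite("pics/c8.png",np.hstack([a,b]))
```

```text
(no output)
```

View pics/c8.png

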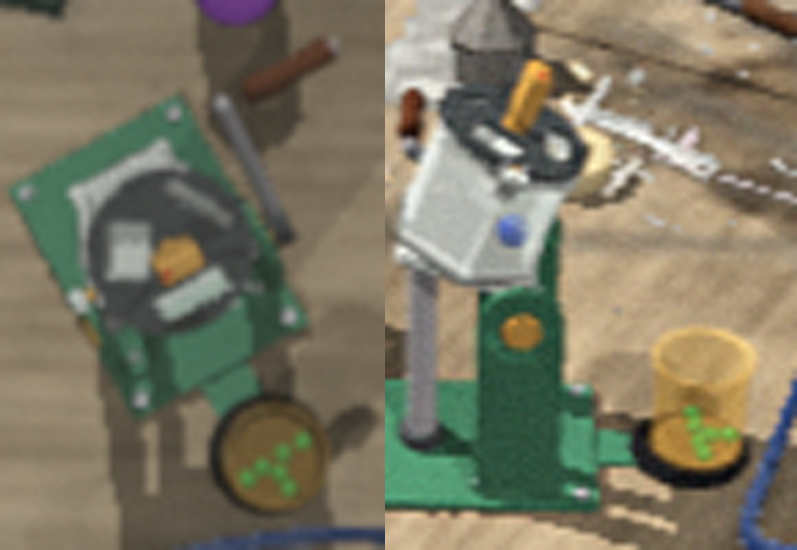

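The top crop shows six green marbles in the jar, at (303,440), (284,452), (264,467), (280,472), (248,480) and (290,490). Only the blue one is left in the upright drum. The middle slot is square at the front mark (195,293), and the jar stands on the coaster.

```bash
python3 -c "
from rig import *
print(job_done())"
```

```text
the job is handed in; nothing more can be done
None
```

I handed the job in at about 23 s: all six green marbles are in the amber jar on the coaster, the blue one is still in the upright drum, and the dial is at the middle slot.

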